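# Feed a picking bin through the roller lane and release it with the spring toggle

## Task

Draw the scoop-nosed picking bin out of the shelf by its nose, stand it upright on the bench and let go, then take it by its back end and lay it nose first into the high end of the roller lane, so that it rolls down and waits at the closed gate. Then push the spring-centred toggle towards the lane's low end, hold it until the whole bin has rolled past the gate and rests at the end stop, and let the toggle return to its centre. Leave the carton, the tape roll and the hand scanner where they are.

Things in the scene. Friction and masses are not known exactly. Their poses are not given: they have to be found in the camera images.
- bin: Grey plastic picking bin, open on top, loaded, 0.18 to 0.35 kg, 170 mm long (its x), 58 mm wide (y). Origin at the centre of the underside, z up. The -x end is the scooped nose. Starts upright in one bay of the shelf, the nose sticking out 50 to 65 mm towards the robot, the rest under the roof. Rigid: grip it across its width from outside.
- bin_nose (a point): Middle of the bin's lower front edge, at the nose (x = -85 mm in the bin). The side walls are 26 mm high here, slope up to 50 mm at 70 mm behind the nose and stay so to the back.
- bin_back (a point): Middle of the bin's lower rear edge (x = +85 mm in the bin).
- rack: Fixed low steel shelf, 130 mm deep (x), 206 wide (y), 86 high, open to its -x side (towards the robot). Origin at the centre of its underside. Two bays at y = -50 and +50 mm, each 94 mm wide, floor 20 mm above the bench, roof from 80 to 86 mm over the whole depth, a 14 mm lip at the back. One bay holds the bin, the other a plain closed carton that does not stick out.
- lane: Fixed gravity roller lane, open on top, 425 mm long, sloping down 10 degrees towards its -y. Origin on the bench under the gate; y points level to the high end, x across. Free steel rollers between side walls 70 mm apart inside, 6 mm thick, tops 46 to 52 mm above the rollers: 6 mm to spare each side of a bin, no room for fingers beside it.
- lane_mouth (a point): Centre of the lane's open mouth (high end) at roller-top height: y = +200 mm in the lane, 110 mm above the bench. A bin laid in nose first here, more than half inside, and let go rolls by itself to the gate.
- lane_gate (a point): Upstream face of the gate, lane centre, at roller-top height, 75 mm above the bench (y = +3 mm in the lane).
- lane_end (a point): Face of the end stop (black rubber plate), lane centre, roller-top height, 35 mm above the bench (y = -225 mm in the lane). With the gate held down the bin rolls from the gate to here in about 1 to 2 s.
- gate (a joint): Gate plate of the lane, m; 0 = closed (stands 22 mm above the rollers), positive = lowered. Linked to the toggle: 0.08 m per rad; open for a bin from about 0.028 (toggle 0.35 rad) on.
- panel: Fixed grey control box of the toggle, 70 (x) x 100 (y) x 60 mm high, on the robot's side of the lane. Origin at the centre of its underside. The toggle's pivot is 60 mm above the bench at the centre; it swings along the box's y. A small white arrow on the box points to -y, the opening side, on the side of the lane's low end.
- toggle (a joint): Spring-centred toggle, rad: 0 = upright (centred), +0.5 = full stop towards the box's -y (gate down), -0.5 = the other way (does not open). Spring 0.7 N m/rad: about 5 N at the paddle at full stroke; returns by itself when let go.
- toggle_tip (a point): Top of the toggle's black paddle, 80 mm from the pivot. The paddle is 34 mm wide (x), 14 mm thick (y) and takes the top 40 mm; below it is a 16 mm round steel stem.
- carton: Bystander: closed cardboard carton 100 (x) x 62 x 46 mm in the other bay of the shelf. Origin at its underside, 33 mm towards -x from its centre.
- tape_roll: Bystander: cardboard tape core, 100 mm across, 48 mm high, standing flat on the bench. Origin at the centre of its underside.
- scanner: Bystander: hand scanner lying on the bench, about 155 x 62 x 34 mm, handle to +x. Origin at the underside of its handle's middle.
Things that resemble listed ones, but are neither listed nor needed, are in the scene too. Leave any pink look-alike of the bin alone.

How it is judged:
By the outcome, as a careful person would: the job done as asked, in the order asked, and still so for the second after the job is handed in, with the robot touching nothing.
It also fails if it takes over 69 s, if anything falls off the work surface, if the arm or the gripper's body presses on something with over 40 N, if the wrist force passes 120 N, or if a joint passes its speed limit or range.

## Robot

A 7-joint arm with a two-finger parallel gripper is mounted at the origin on the work surface. World frame = base frame: x ahead of the robot, y to its left, z up, the work surface at z = 0. Lengths are in m, angles in rad, forces in N, time in s.
With the tool pointing down it reaches from about 0.35 to 0.9 m from the base axis. Payload 19.9 kg.
Tool frame: the origin (TCP) lies between the finger pads; the fingertips stand 19 mm ahead of it and the grasp point (between the pads) is the TCP; z points along the fingers, y is the direction in which the jaws open and shut (so a half turn about z gives the same grasp; the last joint's range is limited). The gripper opens to 94 mm and grips with 3 to 60 N. Pads are 16 mm wide; open, the fingers measure 119 mm over their backs; the gripper's body (75 mm by 177 mm) begins 78 mm behind the grasp point.
Start: joints at [-1.365, 0.417, -0.01, 1.614, 0.005, 1.111, -0.053], TCP at [0.153, 0.606, 0.224] pointing down, gripper open.
Joint ranges: [-2.81, 2.81], [-0.39, 2.02], [-1.27, 1.25], [0.06, 2.57], [-1.19, 4.33], [0.19, 2], [-2.82, 2.82]. Speed limits (rad/s): [1.89, 1.89, 2.39, 2.39, 3.01, 3.01, 3.01].

## Interface

Orientations are given as a 3x3 rotation matrix whose columns are the frame's x, y, z axes.
In Python, from rig import robot gives the robot as it stands. Calls block until the motion is done:
- robot.move_ptp(position, orientation): joint-space move of the TCP to a pose.
- robot.move_linear(position, velocity=0.15, frame=None, threshold=None): straight line of the TCP; frame=None keeps the orientation; velocity is the mean speed in m/s. With threshold (N) it stops when the force on the tool has changed by that much, and returns True; else False.
- robot.goto_joints(angles): joint-space move.
- robot.gripper_to(opening): finger opening in m; the grip force is fixed at half the most; returns when the fingers have stopped.
- robot.pause(seconds).
- robot.ik(position, orientation): joint angles nearest the present ones, or None.
- robot.get_state(): the state.
- robot.grab_frame(name): name is "scene" or "top" or "wrist"; returns the picture (400x640x3 uint8, red, green, blue); there is no depth.
- robot.camera_info(name): a dict with "fx", "fy", "cx", "cy" (pixels), "rvec" (rotation vector, rad) and "tvec" (3), from world to camera coordinates, as OpenCV has them. Camera axes: x right, y down, z forward; pixel columns grow to the right and rows downward; lengths in m; the calibration is good to about 2 mm. A picture is of the moment at which its call begins: read the wrist's pose just before it. camera_info takes no time and is no camera call; for the wrist camera it gives the pose at the moment of the call.
A pose or a line that the arm cannot do raises robot.PlanningError and nothing moves.
- robot.sign_off(): hands the job in, once; it reports no verdict.
The state is a dict: "time": time; "qpos": joint angles; "joint_vel": joint speeds; "effort": joint torques, N m; "ee_pos": TCP position; "tool_rot": TCP orientation; "force": force on the tool from outside, world axes, zero at the start; "moment": the same for the moment, N m; "opening": finger opening in m.
Only numpy, scipy, OpenCV 4.12 (cv2) and the standard library are available. Lean on these libraries where they do the work, as an engineer would, in place of code of your own. Each camera call takes 0.05 s, during which the arm holds its last target.

## Working session

There is one attempt and no reset: what is moved stays moved. The work goes in short steps, each a Python script; the robot and the scene stay as the last script left them, time stands still between calls to the robot, and variables do not carry over. Pictures are saved under pics/ and viewed, and the job is handed in when it is done.

```bash
ls; mkdir -p pics
cat > h.py <<'E'
import numpy as np, cv2
from rig import robot
def save(img,name): cv2.imwrite('pics/'+name, cv2.cvtColor(img,cv2.COLOR_RGB2BGR))
def cam(name):
    c=robot.camera_info(name); R=cv2.Rodrigues(np.array(c['rvec'],float))[0]; t=np.array(c['tvec'],float).ravel()
    return c,R,t
def ray(ci,u,v):
    c,R,t=ci
    d=R.T@np.array([(u-c['cx'])/c['fx'],(v-c['cy'])/c['fy'],1.]); return -R.T@t, d/np.linalg.norm(d)
def onz(ci,u,v,z):
    o,d=ray(ci,u,v); return o+d*(z-o[2])/d[2]
def proj(ci,p):
    c,R,t=ci
    q=R@np.array(p,float)+t; return np.array([c['fx']*q[0]/q[2]+c['cx'],c['fy']*q[1]/q[2]+c['cy']])
def tri(ca,pa,cb,pb):
    (o1,d1),(o2,d2)=ray(ca,*pa),ray(cb,*pb)
    A=np.stack([d1,-d2],1); s=np.linalg.lstsq(A,o2-o1,rcond=None)[0]
    a,b=o1+s[0]*d1,o2+s[1]*d2; return (a+b)/2,np.linalg.norm(a-b)
E
python3 - <<'E'
from h import *
for n in ['scene','top','wrist']:
    save(robot.grab_frame(n),n+'0.png'); c,R,t=cam(n); print(n,c['fx'],c['cx'],c['cy'],-R.T@t, R[2])
print(robot.get_state())
E
```

```text
pics
scene 508.6047307611245 327.527784763872 197.4198356716605 [ 1.42723219 -0.57769747  1.23204242] [-0.56133197  0.40507812 -0.72167731]
top 396.4291369588652 318.0579060773148 193.60705868656564 [0.44690651 0.0214339  1.32774188] [ 0.09442612 -0.00287387 -0.99552772]
wrist 330.5390253637472 318.1824283871971 196.68944185951725 [0.07702216 0.62681554 0.38485551] [ 0.26187566 -0.06703007 -0.96277106]
{'time': 0.15, 'qpos': array([-1.3654854 ,  0.41781554, -0.01028641,  1.61399208,  0.00471031,
        1.11067896, -0.05298661]), 'joint_vel': array([-0.00032097, -0.00151598,  0.00094965, -0.00138582, -0.00029031,
       -0.00032779,  0.00069525]), 'effort': array([ 3.01690779e-04, -8.51534843e+01,  6.38606139e-01, -4.26138282e+01,
       -4.89200279e-02,  1.71585014e-02,  3.82463691e-05]), 'ee_pos': array([0.15265405, 0.60581859, 0.22400078]), 'tool_rot': array([[-9.69699000e-01,  2.44302749e-01, -1.23589855e-04],
       [ 2.44302764e-01,  9.69698621e-01, -8.62325786e-04],
       [-9.08236483e-05, -8.66389796e-04, -9.99999621e-01]]), 'force': array([-0.15154784, -0.35435653, -0.38189784]), 'moment': array([ 0.00270661, -0.00940859, -0.00075781]), 'opening': 0.0941452172332247}
```

View pics/scene0.png

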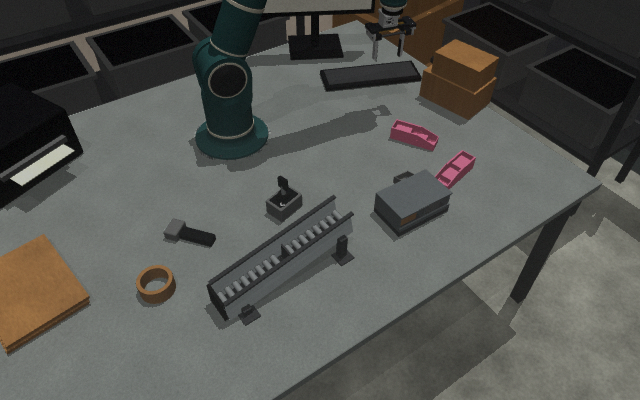

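View pics/top0.png

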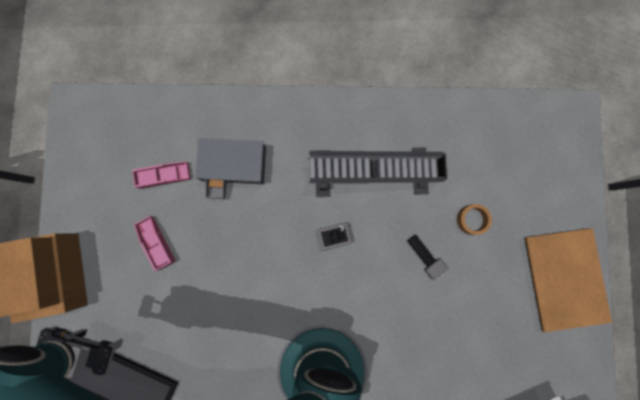

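View pics/wrist0.png

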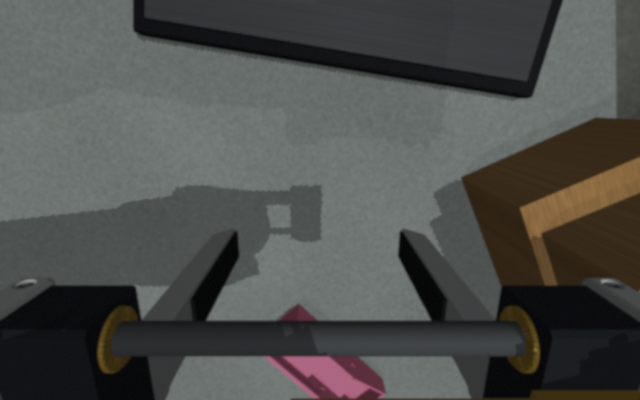

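Scene picture: the rack is at (412,205), with a grey nose at (403,178). The lane runs from (345,210) to (218,300), and the toggle box is at (283,200). Top picture: rack (231,160), nose (216,190), lane (378,167), box (335,235), tape (475,219), scanner (427,257).
Candidates for the bin: the grey nose at top (216,190), the pink bin at (162,175) and the pink bin at (154,243). By its description it is the grey one in the shelf. I'll check it in a close crop.

Run:
```python
import cv2
a=cv2.imread('pics/top0.png'); 
cv2.imwrite('pics/c1.png',cv2.resize(a[125:215,180:290],None,fx=6,fy=6,interpolation=cv2.INTER_CUBIC))
cv2.imwrite('pics/c2.png',cv2.resize(a[140:260,300:460],None,fx=5,fy=5,interpolation=cv2.INTER_CUBIC))
b=cv2.imread('pics/scene0.png')
cv2.imwrite('pics/c3.png',cv2.resize(b[165:325,200:460],None,fx=3,fy=3,interpolation=cv2.INTER_CUBIC))
```

```text
(no output)
```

View pics/c1.png

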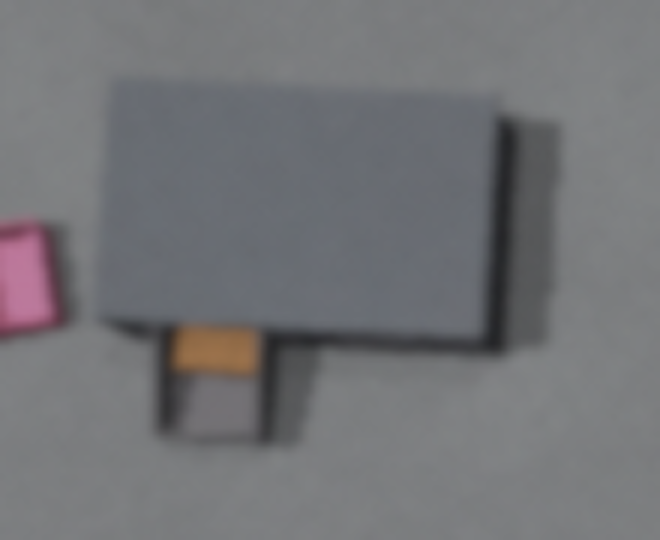

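View pics/c2.png

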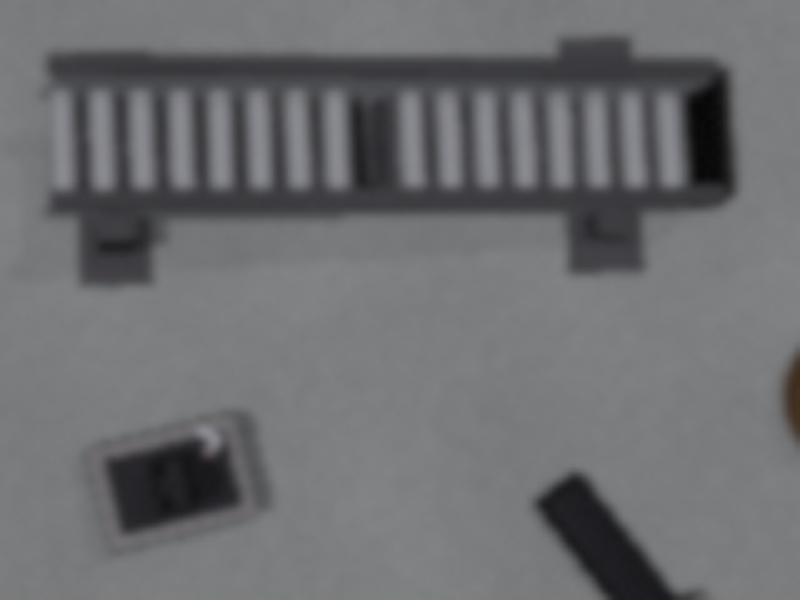

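View pics/c3.png

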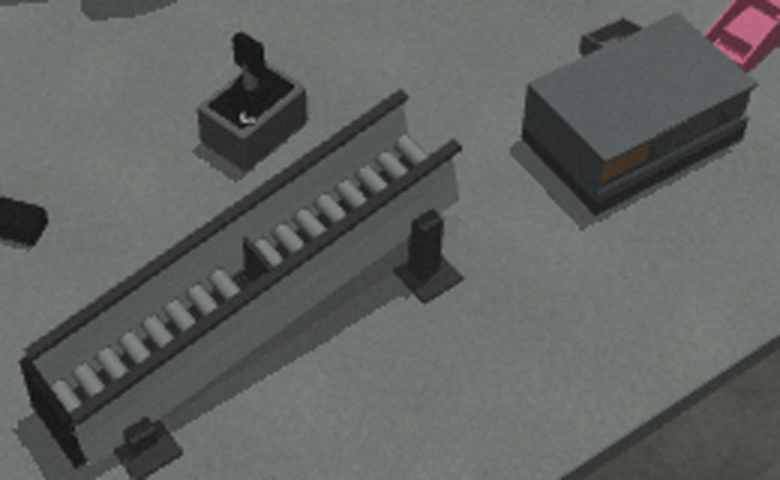

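The crop shows a grey bin with an orange load, its nose out of the +y bay at crop (212,437), i.e. about (215,198) full-size. It is not one of the pink ones, so that's my choice. Next, rough geometry from the top view.

Run:
```python
from h import *
np.set_printoptions(precision=4,suppress=True)
T=cam('top')
f=lambda x,y,s,ox,oy:(x/s+ox-0.5+0.5/s,y/s+oy-0.5+0.5/s)
print('roof')
for p in [(110,78),(500,95),(485,340),(100,320)]: print(onz(T,*f(*p,6,180,125),.086))
print('nose');
for p in [(158,435),(270,438)]: print(onz(T,*f(*p,6,180,125),.046))
print('lane mouth walls outer far/near z .16');
for p in [(48,55),(48,213)]: print(onz(T,*f(*p,5,300,140),.158))
print('lane end walls');
for p in [(733,62),(735,208)]: print(onz(T,*f(*p,5,300,140),.085))
print('box top z .06');
for p in [(90,452),(238,412),(262,508),(112,550)]: print(onz(T,*f(*p,5,300,140),.06))
print('arrow',onz(T,*f(208,440,5,300,140),.06))
print('roof+nose scene', )
print('tape',onz(T,475,219,.048)[:2],'scanner',onz(T,427,257,.02)[:2])
```

```text
roof
[0.7389 0.4028 0.086 ]
[0.7325 0.1956 0.086 ]
[0.6014 0.2001 0.086 ]
[0.6094 0.4027 0.086 ]
nose
[0.5524 0.381  0.046 ]
[0.5516 0.3205 0.046 ]
lane mouth walls outer far/near z .16
[0.6869 0.0462 0.158 ]
[0.5916 0.0448 0.158 ]
lane end walls
[ 0.7032 -0.3885  0.085 ]
[ 0.6095 -0.3881  0.085 ]
box top z .06
[0.4507 0.0178 0.06  ]
[ 0.4774 -0.0764  0.06  ]
[ 0.4167 -0.092   0.06  ]
[0.389 0.003 0.06 ]
arrow [ 0.4593 -0.0574  0.06  ]
roof+nose scene
tape [ 0.4926 -0.4899] scanner [ 0.3676 -0.341 ]
```

```bash
cat >> h.py <<'E'
from scipy.spatial.transform import Rotation as Ro
def Rt(psi,pitch=0.):
    """tool down, x at yaw psi; pitch: rotation about the tool y(jaw) axis"""
    x=np.array([np.cos(psi),np.sin(psi),0]); z=np.array([0,0,-1.]); y=np.cross(z,x)
    return Ro.from_rotvec(pitch*y).as_matrix()@np.stack([x,y,z],1)
def tm(): return robot.get_state()['time']
E
python3 - <<'E'
from h import *
np.set_printoptions(precision=3,suppress=True)
P={'view':(.5,-.1,.33),'nose':(.59,.351,.04),'bench':(.41,.356,.022),'back':(.5,.352,.03),'place':(.638,.07,.14),'tog':(.44,.0,.14)}
for off in (0,np.pi):
  for k,p in P.items():
    for psi in ([-.035] if k in('view','nose','bench','back') else [np.pi/2+.039] if k=='place' else [.276+np.pi/2,.276]):
      q=robot.ik(p,Rt(psi+off)); print(off>0,k,psi,q)
E
```

```text
False view -0.035 [-0.842  0.219  1.145  1.782 -0.209  1.274 -1.25 ]
False nose -0.035 [-0.974  0.812  0.593  1.582 -0.537  0.916 -1.797]
False bench -0.035 [-1.206  0.627  0.554  1.969 -0.509  0.686 -1.94 ]
False back -0.035 [-1.084  0.713  0.575  1.792 -0.523  0.793 -1.85 ]
False place 1.6097963267948965 [-0.631  0.624  0.677  1.661 -0.445  1.016  0.231]
False tog 1.8467963267948966 [-0.746  0.258  0.769  2.155 -0.246  0.814  0.453]
False tog 0.276 [-0.88   0.301  0.937  2.158 -0.33   0.829 -1.032]
True view -0.035 [-0.727  0.178  0.988  1.78  -0.155  1.267  1.836]
True nose -0.035 [-0.65   0.727  0.099  1.569 -0.088  0.849  1.019]
True bench -0.035 [-0.816  0.556  0.055  1.956 -0.049  0.631  0.806]
True back -0.035 [-0.722  0.634  0.078  1.779 -0.069  0.732  0.928]
True place 1.6097963267948965 [ 0.551  0.804 -1.087  1.618  0.755  1.195  2.476]
True tog 1.8467963267948966 [-0.994  0.366  1.094  2.16  -0.435  0.856 -2.499]
True tog 0.276 [-0.606  0.231  0.603  2.152 -0.181  0.807  1.957]
```

Run:
```python
from h import *
t=tm(); robot.move_ptp((.5,-.08,.33),Rt(-.02)); print(tm()-t, robot.get_state()['ee_pos'])
import pickle; c=robot.camera_info('wrist'); pickle.dump(c,open('w1.pkl','wb'))
im=robot.grab_frame('wrist'); save(im,'w1.png'); print(tm())
```

```text
2.7333000000000003 [ 0.50018916 -0.07924274  0.32987001]
2.9333
```

View pics/w1.png

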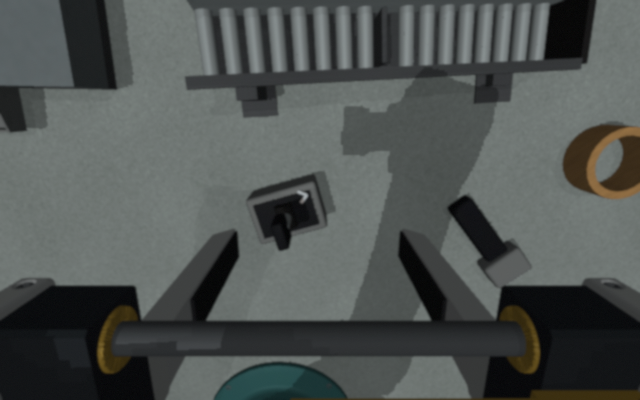

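Run:
```python
import cv2
a=cv2.imread('pics/w1.png'); 
cv2.imwrite('pics/w1a.png',cv2.resize(a[0:110,180:380],None,fx=4,fy=4,interpolation=cv2.INTER_CUBIC))
cv2.imwrite('pics/w1b.png',cv2.resize(a[0:110,400:600],None,fx=4,fy=4,interpolation=cv2.INTER_CUBIC))
cv2.imwrite('pics/w1c.png',cv2.resize(a[160:260,230:350],None,fx=6,fy=6,interpolation=cv2.INTER_CUBIC))
```

```text
(no output)
```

View pics/w1a.png

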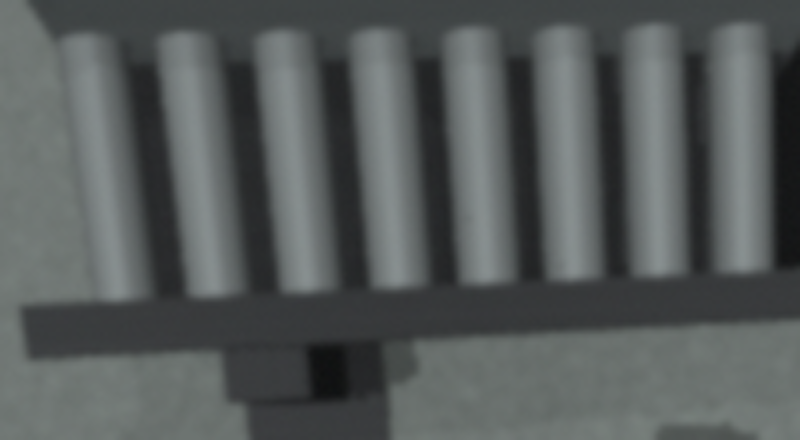

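View pics/w1b.png

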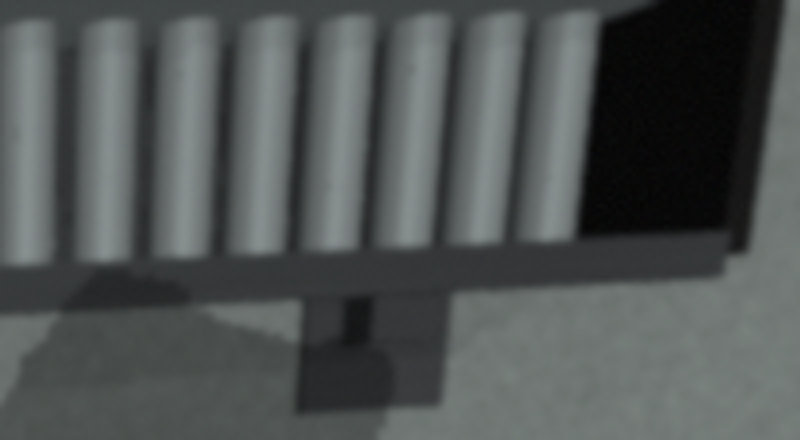

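View pics/w1c.png

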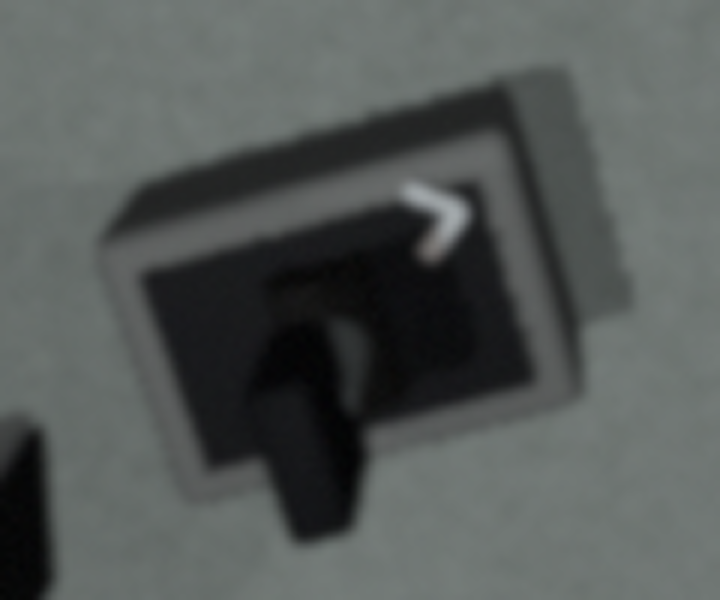

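```bash
cat > m.py <<'E'
from h import *
import pickle
np.set_printoptions(precision=4,suppress=True)
c=pickle.load(open('w1.pkl','rb')); W=(c,cv2.Rodrigues(np.array(c['rvec'],float))[0],np.array(c['tvec'],float).ravel())
T=cam('top'); S=cam('scene')
f=lambda x,y,s,ox,oy:((x+.5)/s+ox-0.5,(y+.5)/s+oy-0.5)
E
python3 - <<'E'
from m import *
def lz(y): return .110+(y-.2)*np.tan(np.radians(10))
print('near inner', onz(W,*f(22,310,4,180,0),lz(.2)+.052), onz(W,*f(727,232,4,400,0),lz(-.225)+.052))
print('near outer', onz(W,*f(28,357,4,180,0),lz(.2)+.052), onz(W,*f(725,275,4,400,0),lz(-.225)+.052))
print('far roller', onz(W,*f(88,37,4,180,0),lz(.19)), onz(W,*f(578,12,4,400,0),lz(-.19)))
# top view for comparision: inner edges of rims, z
g=lambda x,y,z:onz(T,*f(x,y,5,300,140),z)
print('top mouth outer', g(50,55,lz(.2)+.052),g(50,213,lz(.2)+.052)); print('top mouth inner',g(50,80,lz(.2)+.052),g(50,190,lz(.2)+.052))
print('top end outer', g(700,60,lz(-.2)+.052),g(700,208,lz(-.2)+.052))
# box
print('box',[onz(W,*f(x,y,6,230,160),.06) for x,y in [(103,250),(500,130),(580,390),(190,497)]])
print('arrow',onz(W,*f(470,212,6,230,160),.06))
print('tip', onz(W,*f(325,538,6,230,160),.14))
# scene corners of box (crop3 x3 offset 200,165)
h=lambda x,y,z:onz(S,*f(x,y,3,200,165),z)
print('scene mouth rim outer', h(403,92,lz(.2)+.052),h(460,145,lz(.2)+.052)); print('scene toggle tip',h(248,40,.14))
print('box scene',[h(x,y,.06) for x,y in [(198,112),(245,140),(305,88)]])
E
```

```text
near inner [0.606  0.0452 0.162 ] [ 0.6243 -0.3785  0.0871]
near outer [0.5955 0.0451 0.162 ] [ 0.6129 -0.3802  0.0871]
far roller [0.6764 0.0399 0.1082] [ 0.6923 -0.3551  0.0412]
top mouth outer [0.6861 0.0449 0.162 ] [0.5911 0.0435 0.162 ]
top mouth inner [0.6709 0.0447 0.162 ] [0.6048 0.0438 0.162 ]
top end outer [ 0.7029 -0.3655  0.0915] [ 0.6084 -0.364   0.0915]
box [array([0.4537, 0.0204, 0.06  ]), array([ 0.4799, -0.0702,  0.06  ]), array([ 0.4179, -0.0873,  0.06  ]), array([0.3929, 0.0046, 0.06  ])]
arrow [ 0.4611 -0.063   0.06  ]
tip [ 0.4186 -0.0363  0.14  ]
scene mouth rim outer [0.5986 0.0435 0.162 ] [0.6856 0.0476 0.162 ]
scene toggle tip [ 0.4316 -0.0326  0.14  ]
box scene [array([ 0.4224, -0.093 ,  0.06  ]), array([ 0.4841, -0.0729,  0.06  ]), array([0.4559, 0.0193, 0.06  ])]
```

```bash
python3 - <<'E'
from h import *
np.set_printoptions(precision=4,suppress=True)
psi=-.025; R=Rt(psi); t=tm()
robot.move_ptp((.588,.351,.13),R); print(tm())
robot.gripper_to(.082)
print(robot.move_linear((.588,.351,.044),velocity=.12,threshold=10)); s=robot.get_state(); print(s['ee_pos'],s['time'])
robot.gripper_to(.0); s=robot.get_state(); print(s['opening'],s['force'],s['time'])
save(robot.grab_frame('scene'),'s1.png');save(robot.grab_frame('wrist'),'w2.png')
E
python3 -c "
import cv2
a=cv2.imread('pics/s1.png')
cv2.imwrite('pics/s1c.png',cv2.resize(a[60:240,340:540],None,fx=3,fy=3))"
```

```text
4.6917
False
[0.5885 0.3511 0.0447] 5.9833
0.05785776899645715 [-2.321   0.8382  5.466 ] 6.4833
```

View pics/s1c.png

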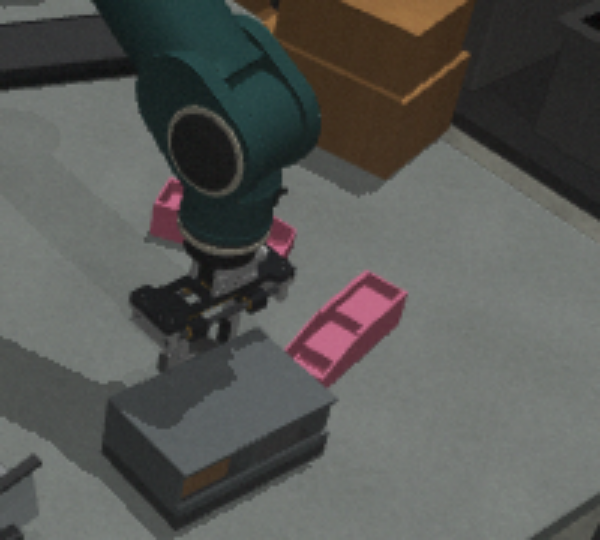

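View pics/w2.png

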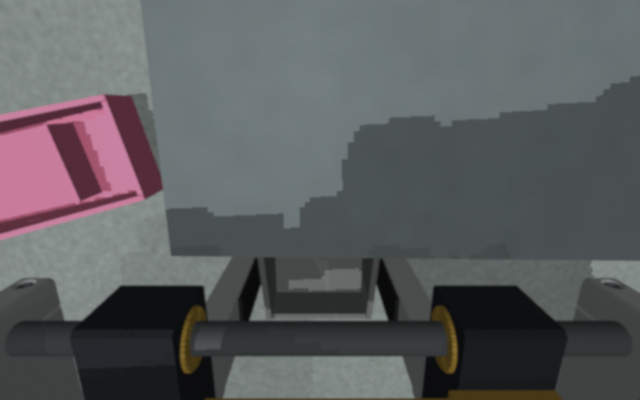

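The scene crop shows the gripper at the nose beside the rack roof (220,330). The wrist view shows the bin between the pads at (320,290), and the opening reads 57.9 mm, which matches the 58 mm bin. Next I draw it out.

```bash
python3 - <<'E'
from h import *
np.set_printoptions(precision=4,suppress=True)
p=robot.get_state()['ee_pos']; d=np.array([np.cos(-.03),np.sin(-.03),0])
robot.move_linear(p-d*.178,velocity=.14); s=robot.get_state(); print(s['ee_pos'],s['opening'],s['force'],s['time'])
import pickle
save(robot.grab_frame('scene'),'s2.png');save(robot.grab_frame('wrist'),'w3.png')
E
python3 -c "
import cv2
a=cv2.imread('pics/s2.png')
cv2.imwrite('pics/s2c.png',cv2.resize(a[60:240,340:540],None,fx=3,fy=3))"
```

```text
[0.4108 0.3565 0.0444] 0.05775251642987795 [-0.0153  0.7975 -2.9323] 8.0083
```

View pics/s2c.png

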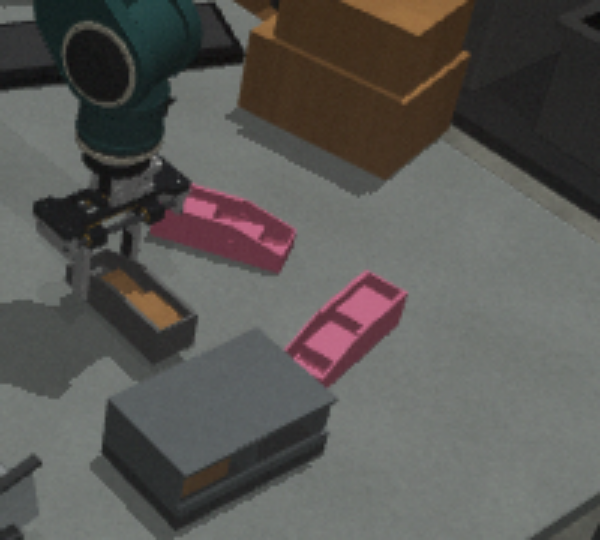

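View pics/w3.png

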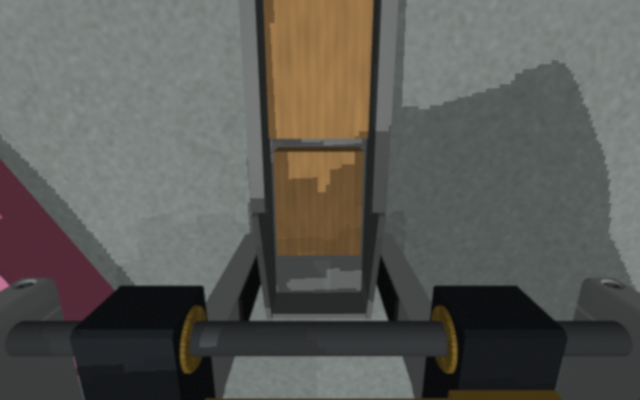

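The scene crop shows the bin level and clear of the rack at (140,310). The wrist view shows it straight in the pads, with the load inside. I set it down, release it, and look down on its back end.

```bash
python3 - <<'E'
from h import *
np.set_printoptions(precision=4,suppress=True)
p=robot.get_state()['ee_pos']
print(robot.move_linear(p-[0,0,.0212],velocity=.04,threshold=6)); s=robot.get_state(); print(s['ee_pos'],s['force'],s['time'])
robot.gripper_to(.082); print(tm())
p=robot.get_state()['ee_pos']
robot.move_linear([p[0],p[1],.12],velocity=.2); print(tm())
import pickle; pickle.dump(robot.camera_info('wrist'),open('w4.pkl','wb'))
save(robot.grab_frame('wrist'),'w4.png'); save(robot.grab_frame('scene'),'s3.png'); print(tm(),robot.get_state()['ee_pos'])
E
python3 -c "
import cv2
a=cv2.imread('pics/s3.png')
cv2.imwrite('pics/s3c.png',cv2.resize(a[60:240,340:540],None,fx=3,fy=3))"
```

```text
True
[0.4105 0.3563 0.024 ] [1.7928 0.9474 0.5752] 8.6083
9.1917
9.8167
9.9167 [0.4094 0.3558 0.1189]
```

View pics/w4.png

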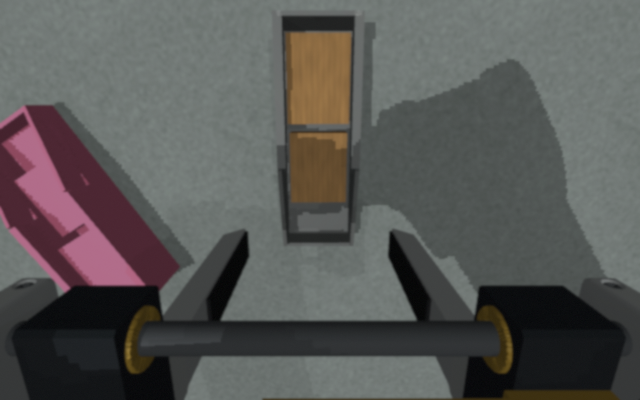

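View pics/s3c.png

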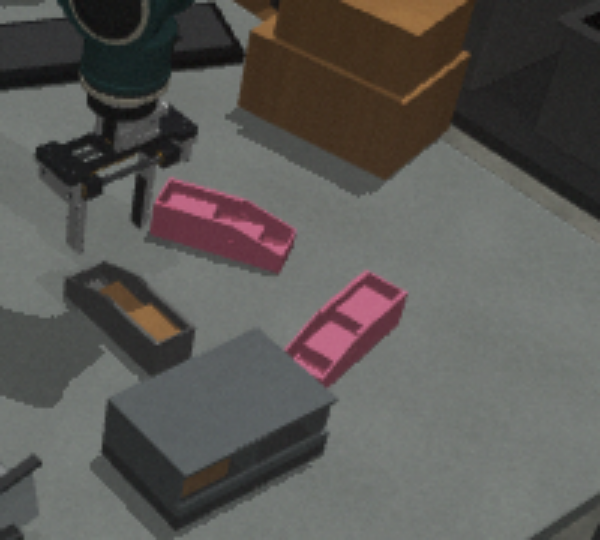

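The bin stands upright at crop (130,315) in the scene. In the wrist view its back rim corners are at (275,12) and (365,12), and the nose is at (288..353,243).

Run:
```python
from m import *
c=pickle.load(open('w4.pkl','rb')); W=(c,cv2.Rodrigues(np.array(c['rvec'],float))[0],np.array(c['tvec'],float).ravel())
b=[onz(W,u,12,.05) for u in (275.5,364)]; n=[onz(W,u,243,.026) for u in (287,354)]
print(b,n); m=(b[0]+b[1])/2; k=(n[0]+n[1])/2; d=(m-k)[:2]; print(m,k,np.linalg.norm(d),np.arctan2(d[1],d[0]))
```

```text
[array([0.5449, 0.3811, 0.05  ]), array([0.5435, 0.3258, 0.05  ])] [array([0.378 , 0.3845, 0.026 ]), array([0.3766, 0.3287, 0.026 ])]
[0.5442 0.3534 0.05  ] [0.3773 0.3566 0.026 ] 0.16691422256900765 -0.01888837095932369
```

```bash
cat >> h.py <<'E'
M=np.array([.641,.0448,.110]); yl=.042; sl=np.radians(10)
U=np.array([-np.sin(yl)*np.cos(sl),np.cos(yl)*np.cos(sl),np.sin(sl)]); X=np.array([np.cos(yl),np.sin(yl),0]); N=np.cross(X,U)
RP=np.stack([U,np.cross(-N,U),-N],1)
def ptcp(out,up): return M+U*(out)+N*(up)
E
python3 - <<'E'
from h import *
np.set_printoptions(precision=4,suppress=True)
print(robot.ik(ptcp(.027,.028),RP),ptcp(.027,.028),N)
R=Rt(-.022)
robot.move_ptp((.5075,.354,.10),R)
print(robot.move_linear((.5075,.354,.028),velocity=.12,threshold=10),tm())
robot.gripper_to(0); s=robot.get_state(); print(s['ee_pos'],s['opening'],tm())
robot.move_linear((.5075,.354,.20),velocity=.2)
robot.move_ptp(ptcp(.027,.028+.08),RP); s=robot.get_state(); print(s['ee_pos'],s['tool_rot'],RP,s['opening'],s['force'],tm())
import pickle; pickle.dump(robot.camera_info('wrist'),open('w5.pkl','wb'))
save(robot.grab_frame('wrist'),'w5.png'); save(robot.grab_frame('scene'),'s4.png');save(robot.grab_frame('top'),'t4.png'); print(tm())
E
python3 -c "
import cv2
a=cv2.imread('pics/s4.png')
cv2.imwrite('pics/s4c.png',cv2.resize(a[130:330,200:420],None,fx=3,fy=3))
a=cv2.imread('pics/t4.png')
cv2.imwrite('pics/t4c.png',cv2.resize(a[110:270,240:460],None,fx=3,fy=3))"
```

```text
[-0.334   0.5609  0.371   1.6532 -0.4395  1.0095  0.2728] [0.6401 0.0665 0.1423] [ 0.0073 -0.1735  0.9848]
False 11.15
[0.5076 0.3541 0.0283] 0.05751960931842286 11.65
[0.6405 0.0533 0.2207] [[-0.0414  0.9991 -0.0079]
 [ 0.9839  0.0422  0.1736]
 [ 0.1738 -0.0006 -0.9848]] [[-0.0413  0.9991 -0.0073]
 [ 0.9839  0.042   0.1735]
 [ 0.1736  0.     -0.9848]] 0.05792374490922781 [ 0.4985 -0.3145 -3.2533] 14.6
14.75
```

View pics/w5.png

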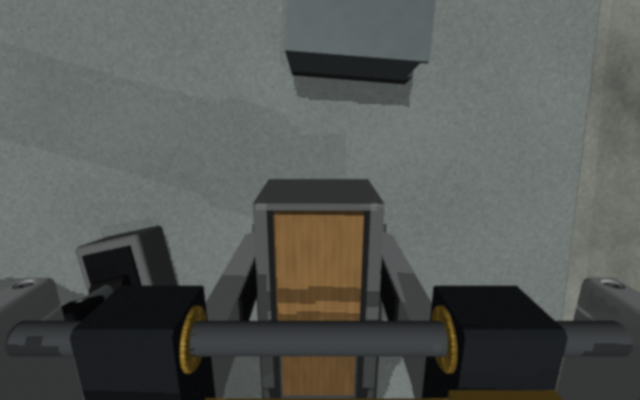

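View pics/s4c.png

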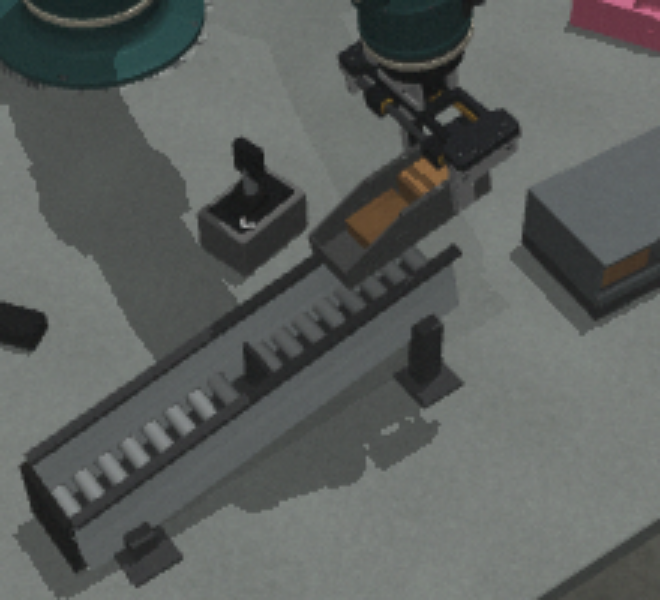

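View pics/t4c.png

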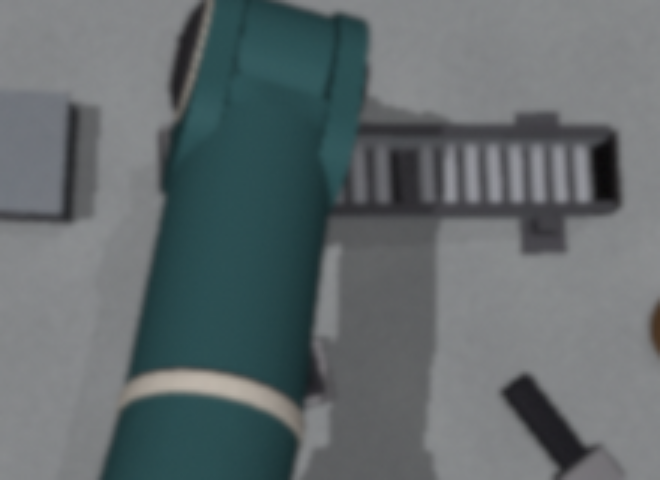

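The scene crop shows the bin held nose first above the lane mouth, its nose at crop (312..347,240..282). I'll check that against the expected projection before lowering.

Run:
```python
from h import *
np.set_printoptions(precision=2,suppress=True)
S=cam('scene'); s=robot.get_state(); p,R=s['ee_pos'],s['tool_rot']
g=lambda q:(proj(S,q)-[200,130])*3
for nm,(bx,bz) in {'nose low':(-.085,0),'nose top':(-.085,.026),'back top':(.085,.05)}.items():
    for y in(-.029,.029):
        print(nm,y,g(p+R@np.array([bx-.047,y,-(bz-.028)])))
for x in (-.047,-.035,.035,.047): print('rim',x,g(M+X*x+N*.052))
```

```text
nose low -0.029 [312.04 251.66]
nose low 0.029 [348.99 289.59]
nose top -0.029 [307.53 235.25]
nose top 0.029 [344.92 273.37]
back top -0.029 [447.77 120.88]
back top 0.029 [487.47 155.57]
rim -0.047 [391.42 197.98]
rim -0.035 [398.95 205.13]
rim 0.035 [444.28 248.11]
rim 0.047 [452.29 255.71]
```

```bash
python3 -c "
import cv2
a=cv2.imread('pics/s4.png')
cv2.imwrite('pics/s4d.png',cv2.resize(a[170:240,290:380],None,fx=8,fy=8,interpolation=cv2.INTER_CUBIC))"
```

```text
(no output)
```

View pics/s4d.png

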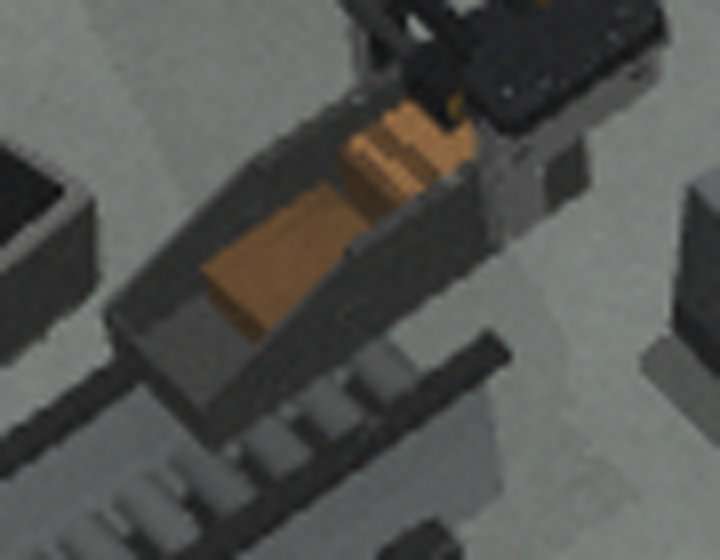

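Run:
```python
from m import *
lz=lambda y:.110+(y-.2)*np.tan(sl)
g=lambda q:(proj(S,q)-[290,170])*8
for x in (-.047,-.035,.035,.047): print('rim vertical',x,g(M+X*x+np.array([0,0,.052])), 'down z.11', g(M+X*x))
Sf=lambda x,y:((x+.5)/8+290-.5,(y+.5)/8+170-.5)
print('far outer mouth',onz(S,*Sf(512,350),.162))
# centre of lane from scene0 crop3: near and far rim outer edges at several points
im=cv2.imread('pics/s4.png'); 
s=robot.get_state(); p,R=s['ee_pos'],s['tool_rot']
for y in(-.029,.029): print('nose low',g(p+R@np.array([-.132,y,.028])),'top',g(p+R@np.array([-.132,y,.002])))
print('knee',g(p+R@np.array([-.062,.029,-.022])),'obs 350,245')
```

```text
rim vertical -0.047 [343.3441 195.8939] down z.11 [340.2674 292.2497]
rim vertical -0.035 [363.4826 214.8598] down z.11 [359.8963 311.1611]
rim vertical 0.035 [484.5782 328.9043] down z.11 [477.8381 424.7921]
rim vertical 0.047 [505.9802 349.0602] down z.11 [498.6668 444.8596]
far outer mouth [0.6875 0.0482 0.162 ]
nose low [112.115  351.0998] top [100.0866 307.3372]
nose low [210.6366 452.2452] top [199.7967 408.9821]
knee [353.7251 253.0374] obs 350,245
```

Predictions and picture agree within about 1 px (≈2.5 mm), and the mouth is cut vertically. I lower it now with force guards.

```bash
python3 - <<'E'
from h import *
np.set_printoptions(precision=4,suppress=True)
D=np.array([0,.001,0])
r=robot.move_linear(ptcp(.027,.036)+D,velocity=.1,threshold=6); s=robot.get_state(); print(r,s['ee_pos'],ptcp(.027,.036)+D,s['force'],s['time'])
if not r:
    r=robot.move_linear(ptcp(.027,.024)+D,velocity=.03,threshold=4); s=robot.get_state(); print(r,s['ee_pos'],(s['ee_pos']-M)@N,s['force'],s['time'])
save(robot.grab_frame('scene'),'s5.png')
E
python3 -c "
import cv2
a=cv2.imread('pics/s5.png')
cv2.imwrite('pics/s5d.png',cv2.resize(a[170:240,290:380],None,fx=8,fy=8,interpolation=cv2.INTER_CUBIC))"
```

```text
False [0.6405 0.0659 0.1507] [0.6401 0.0661 0.1501] [ 1.3877 -0.0661 -3.8835] 15.625
True [0.6404 0.0675 0.1416] 0.027129398716686043 [ 1.0442  0.3597 -1.55  ] 15.975
```

View pics/s5d.png

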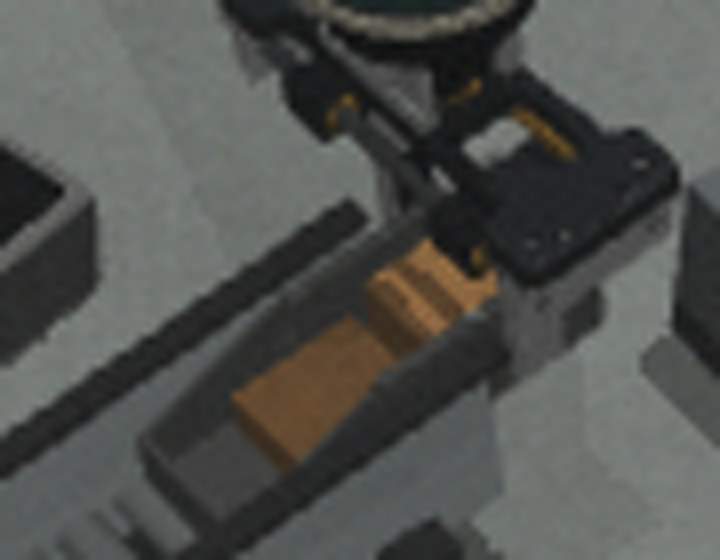

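The bin sits between the walls, with its nose at crop (140..210,440..520). It touched at 27 mm above the roller plane, as expected. Release.

```bash
python3 - <<'E'
from h import *
np.set_printoptions(precision=4,suppress=True)
robot.gripper_to(.09); print(tm())
p=robot.get_state()['ee_pos']
robot.move_linear(p+np.array([0,.02,.10]),velocity=.2); print(tm())
save(robot.grab_frame('scene'),'s6.png'); robot.pause(.4); save(robot.grab_frame('scene'),'s7.png')
import numpy as np
a=cv2.imread('pics/s6.png').astype(int);b=cv2.imread('pics/s7.png').astype(int); print((abs(a-b)[200:310,200:330]>25).sum(), tm(), robot.get_state()['force'])
E
python3 -c "
import cv2
a=cv2.imread('pics/s7.png')
cv2.imwrite('pics/s7d.png',cv2.resize(a[150:330,200:400],None,fx=3,fy=3,interpolation=cv2.INTER_CUBIC))"
```

```text
16.7083
17.3667
21 17.8667 [-0.3165  1.1703  0.5013]
```

View pics/s7d.png

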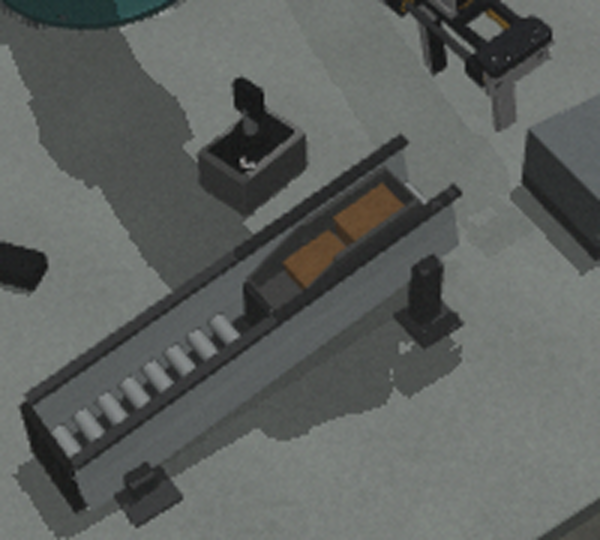

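Scene crop: the bin waits in the lane with its nose at the gate (250,295), and nothing has moved between the two pictures. Now the toggle: closed fingers, from its +y side, pushing along the box's -y.

```bash
cat >> h.py <<'E'
C=np.array([.436,-.033,0]); yb=.274; BY=np.array([-np.sin(yb),np.cos(yb),0]); RB=Rt(np.pi/2+yb)
def tt(a,z): return C+BY*a+np.array([0,0,z])
E
python3 - <<'E'
from h import *
np.set_printoptions(precision=4,suppress=True)
robot.gripper_to(0.)
robot.move_ptp(tt(.05,.25),RB); print(tm())
robot.move_linear(tt(.05,.134),velocity=.15,threshold=8); s=robot.get_state(); print(s['ee_pos'],tt(.05,.134),s['force'],s['time'],s['opening'])
save(robot.grab_frame('scene'),'s8.png'); save(robot.grab_frame('wrist'),'w8.png')
E
python3 -c "
import cv2
a=cv2.imread('pics/s8.png')
cv2.imwrite('pics/s8d.png',cv2.resize(a[130:250,230:380],None,fx=5,fy=5,interpolation=cv2.INTER_CUBIC))"
```

```text
20.15
[0.423  0.0151 0.1345] [0.4225 0.0151 0.134 ] [-0.0685 -0.5872 -0.1961] 21.075 0.0004900815516427317
```

View pics/s8d.png

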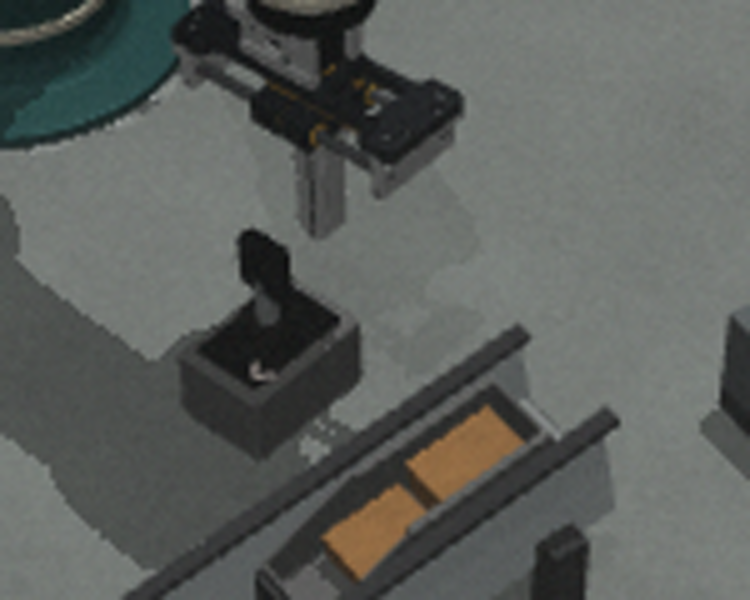

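View pics/w8.png

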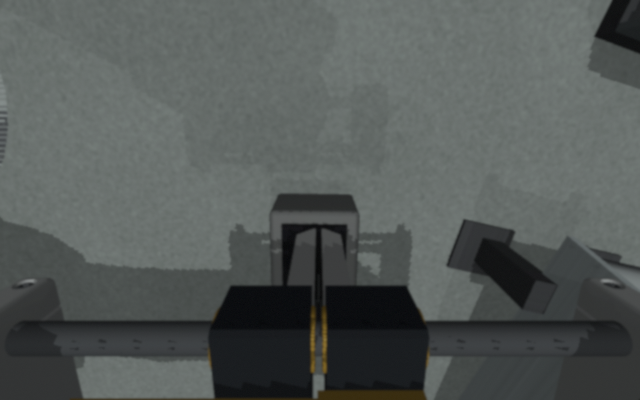

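The scene crop shows the closed fingers at (320,230), on the high side of the paddle (265,260). The wrist view shows the fingers centred on the box. I push in steps, reading the force.

```bash
python3 - <<'E'
from h import *
np.set_printoptions(precision=4,suppress=True)
f0=robot.get_state()['force']
for a,v in ((.02,.08),(.01,.05),(-.002,.05),(-.008,.05),(-.012,.05)):
    r=robot.move_linear(tt(a,.134),velocity=v,threshold=18); s=robot.get_state()
    print(a,r,(s['ee_pos']-C)@BY,(s['force']-f0)@BY,s['time'])
save(robot.grab_frame('scene'),'s9.png')
E
python3 -c "
import cv2
a=cv2.imread('pics/s9.png')
cv2.imwrite('pics/s9d.png',cv2.resize(a[150:330,200:400],None,fx=4,fy=4,interpolation=cv2.INTER_CUBIC)[:600])"
```

```text
0.02 False 0.02013962060470478 1.0122416087778472 21.7
0.01 False 0.009832368678350321 1.6706396401553436 22.05
-0.002 False -0.002137487472290197 4.383158164130549 22.4417
-0.008 False -0.007793892853081584 5.01424037268426 22.7083
-0.012 False -0.01158153478500104 6.376682970922187 22.9583
```

View pics/s9d.png

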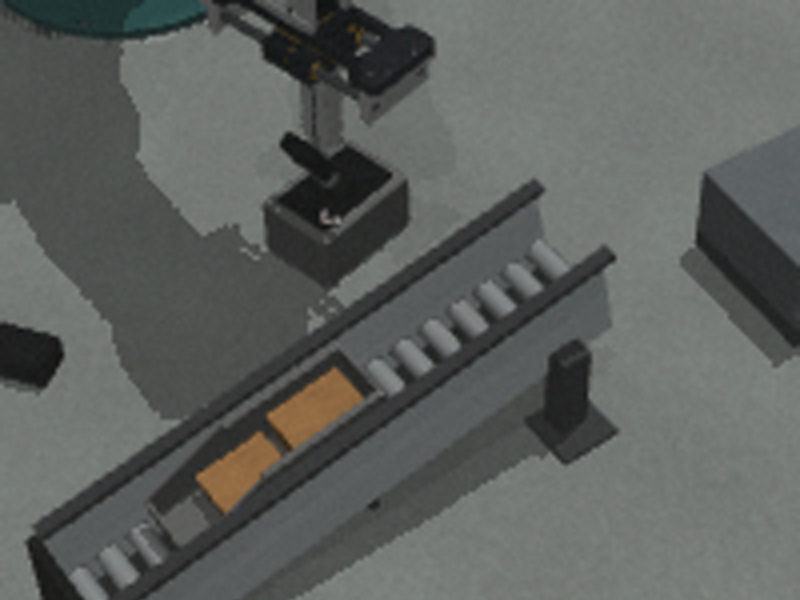

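The toggle is over, and the bin is rolling past the gate (its back at (375,375)). I hold the toggle and watch until the bin rests.

Run:
```python
from h import *
robot.pause(1.5); a=robot.grab_frame('scene'); robot.pause(.5); b=robot.grab_frame('scene')
d=abs(a.astype(int)-b)[210:325,200:360]; print((d>25).sum(),d.max(),tm()); save(b,'s10.png')
s=robot.get_state(); print((s['ee_pos']-C)@BY,s['force']@BY)
cv2.imwrite('pics/s10d.png',cv2.resize(cv2.cvtColor(b,cv2.COLOR_RGB2BGR)[170:320,200:400],None,fx=4,fy=4,interpolation=cv2.INTER_CUBIC))
```

```text
0 15 25.1083
-0.011464652104351214 5.073309864336513
```

View pics/s10d.png

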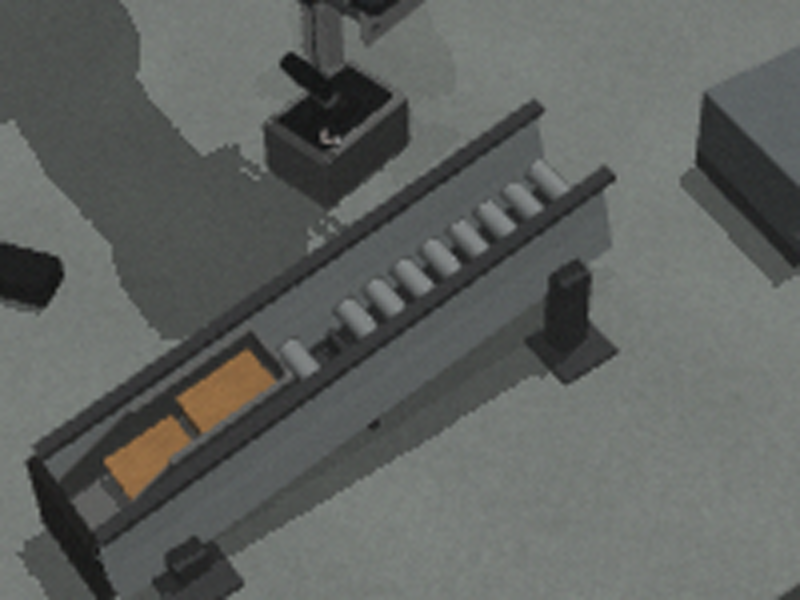

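The bin rests at the end stop with its back at (280,370), well past the gate at (325,345). I let the toggle return slowly, then retreat.

Run:
```python
from h import *
robot.move_linear(tt(.06,.134),velocity=.08); robot.move_linear(tt(.06,.27),velocity=.2); robot.pause(.3)
print(tm(),robot.get_state()['force'])
b=robot.grab_frame('scene'); save(b,'s11.png'); save(robot.grab_frame('top'),'t11.png')
cv2.imwrite('pics/s11d.png',cv2.resize(cv2.cvtColor(b,cv2.COLOR_RGB2BGR)[170:320,200:400],None,fx=4,fy=4,interpolation=cv2.INTER_CUBIC))
```

```text
27.2917 [-0.87825462  0.68334242 -0.97359962]
```

View pics/s11d.png

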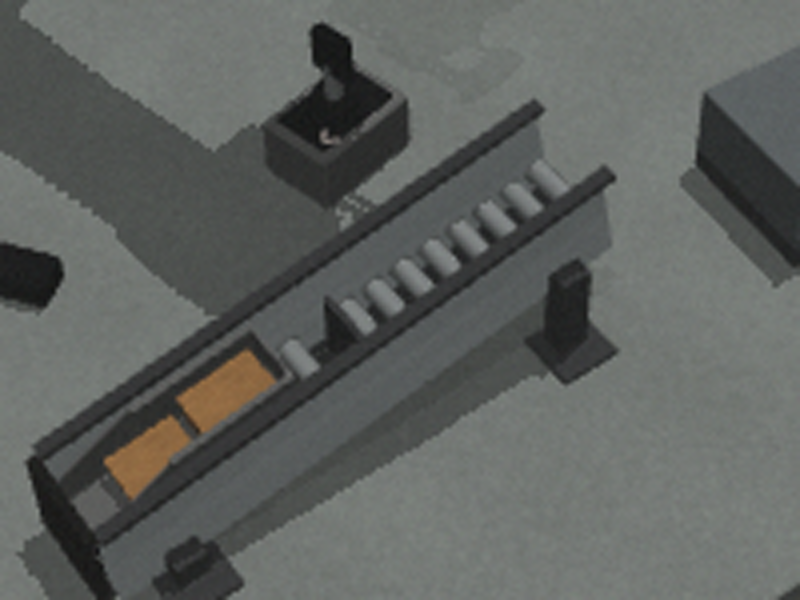

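View pics/s11.png

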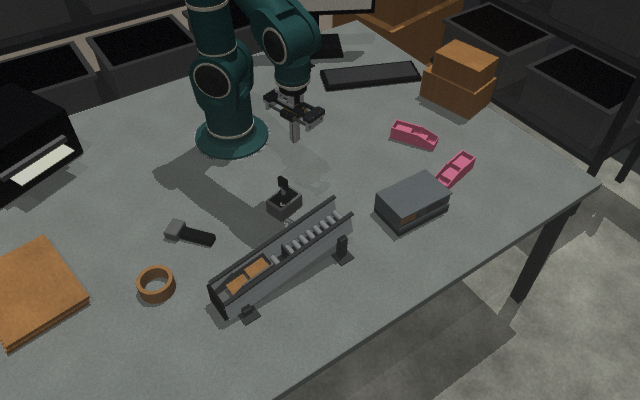

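View pics/t11.png

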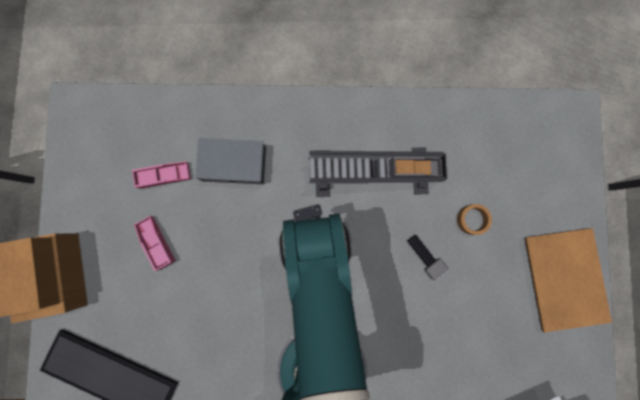

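In the scene crop the toggle is upright at (335,60), the gate has closed again at (335,325) and the bin is at the end stop. The tape roll at (475,219), the scanner at (427,257) and both pink bins sit at the same top-view pixels as at the start, and the carton is still seen in its bay. I'm handing in.

```bash
python3 -c "
from h import *
print(robot.sign_off(), tm())"
```

```text
the job is handed in; nothing more can be done
the job is handed in; nothing more can be done
```

I finished the job and handed it in at about 27 s on the robot's clock, well under the 69 s limit.

**What I did:**
- **Bin to the lane:** I drew the grey bin out of the shelf by its nose, stood it on the bench and let go. I then took it by its back end and laid it nose first into the lane's high end. It rolled down and waited at the closed gate.
- **Gate:** I pushed the toggle towards the lane's low end with closed fingers, at about 5–6 N. I held it until two pictures 0.5 s apart showed no movement in the lane, then backed off.

**Last checks:**
- The bin rests at the end stop, fully past the gate.
- The toggle is upright and the gate is closed again.
- The tape roll, scanner and pink bins are at their starting places in the top view. The carton was still in its bay in the scene view.
- The gripper is clear of everything.

No check failed. The largest disagreement was about 1 pixel (2–3 mm) between predicted and seen positions when I lined the bin up with the lane. That was within the 6 mm of room on each side.

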